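# Charge a bench dry box and shut it

### The job

Get the open dry box ready for storage: lay the flat aluminium desiccant canister in the pocket on the box's floor, seat the perforated plate on the ledges over it with its handle up, stand the loose yellow-capped bottle upright on the plate beside the handle, and then close the clear lid fully. Leave the loose blue-capped and red-capped bottles, the beaker and the timer where they stand.

Things in the scene. Friction and masses are not known exactly. Their poses are not given: they have to be found in the camera images.
- drybox: White plastic base of the dry box, fixed to the bench: 186 (x) x 170 (y) mm outside, a flange round its rim makes it 198 x 185 mm; origin on the bench under its middle, x from the front (humidity gauge, towards the robot) to the hinge, z up. Walls 5 mm, rim 58 mm above the bench; inside 176 x 160 mm.
- drybox_floor (a point): Centre of the box's floor (top face, 8 mm above the bench) and of the floor pocket: four grey 6 mm high L-shaped corner stops that leave a pocket 104 mm (x) by 60 mm (y), open along the middle of each side. Axes as the box.
- drybox_ledge (a point): Centre of the box at the height of the ledges' top faces, 40 mm above the bench (32 mm over the floor). The two grey ledges run along the left and right walls, 12 mm wide each, so that 136 mm is open between them. Axes as the box.
- lid_hinge (a point): Middle of the lid's hinge axis (along the box's y), at the box's back: 94.5 mm behind the box's centre, 60 mm above the bench. Axes as the box.
- lid (a joint): Angle of the lid, rad: 0 shut on the rim, stop at 1.1. It starts about 0.95 to 1.1 open, so it leans over the box from behind, with its mouth facing the robot; a stiff friction hinge (about 0.4 N m) keeps it wherever it is left. The lid is a clear hollow cover 192 x 192 mm and 92 mm deep with a grey frame round its mouth, inside 186 x 186 mm; shut, it clears bottles on the plate by about 15 mm.
- lid_tab (a point): Middle of the upper face of the lid's black lifting tab (70 mm wide, 30 mm out from the front wall, 7 mm thick) at the lid's front, level with its mouth; in the shut lid 206 mm in front of the hinge axis and 7 mm above it. Turns with the lid: x points to the hinge, z out of the tab's upper face. The tab's upper face and the front wall make an inner corner in which fingertips can press the lid down.
- canister_center (a point): Centre of the desiccant canister: flat aluminium box 96 (x) x 52 (y) x 20 (z) mm with small holes and an orange round window on top, about 0.11 kg, lying on the bench left of the box; z up.
- plate_handle (a point): Centre of the strap of the plate's handle. The plate is a grey perforated plate 168 (x) x 152 (y) x 5 mm, about 0.16 kg, lying on the bench right of the box; it fits the box either way round (x to its back or to its front), with 4 mm to spare on each side. The steel strap is 72 mm long (along x), 10 mm wide (y), 8 mm high, its centre 35 mm above the plate's underside; legs at its ends, 56 mm free between them. z up.
- yellow_center (a point): Centre, half-way up, of the loose white bottle with a yellow cap: body 40 mm across and 70 mm high, cap 26 mm across and 17 mm high on top of it, 87 mm high in all, about 0.06 kg, standing upright (out of plumb by up to 3 degrees, as moulded); z up.
- blue_center (a point): Centre, half-way up, of the loose white bottle with a blue cap, a bystander: same sizes.
- red_center (a point): Centre, half-way up, of the loose white bottle with a red cap, a bystander: same sizes.
- beaker: Glass beaker 52 mm across, 68 mm high, a bystander behind the plate; origin at the centre of its underside.
- timer: Flat white timer 62 x 62 x 18 mm, a bystander at the bench's front left of the box; origin at the centre of its underside.
There are look-alikes about, which are no part of the job. What is shaped like the part that bears yellow_center but green is not meant.

How it is judged:
By the outcome, as a careful person would: the job done as asked, in the order asked, and still so for the second after the job is handed in, with the robot touching nothing.
It also fails if it takes over 72 s, if anything falls off the work surface, if the arm or the gripper's body presses on something with over 40 N, if the wrist force passes 120 N, or if a joint passes its speed limit or range.

### The arm

A 6-joint arm with a two-finger parallel gripper is mounted at the origin on a cart in front of the work surface, level with it; the furniture and walls round the work are solid. World frame = base frame: x ahead of the robot, y to its left, z up, the work surface at z = 0. Lengths are in m, angles in degrees, forces in N, time in s.
With the tool pointing down it reaches from about 0.375 to 0.75 m from the base axis. Payload 9 kg.
Tool frame: the origin (TCP) lies where the fingers leave the gripper's body, on its centre line; the fingertips stand 73 mm ahead of it and the grasp point (between the pads) lies 54 mm ahead of it (robot.tip_reach is the distance from the TCP to the fingertips, in m); z points along the fingers, y is the line along which they close (so a half turn about z gives the same grasp; the last joint's range is limited). The gripper opens to 85 mm and grips with 20 to 120 N. Pads are 22 mm wide; open, the fingers measure 114 mm over their backs; the gripper's body (76 mm by 85 mm) begins 54 mm behind the grasp point. The pads swing forward as they close: fully open they stand 13 mm farther back than shut.
Start: joints at [52.099, 5.964, 5.575, 89.605, 0, 77.527], TCP at [0.258, 0.542, 0.304] pointing down, gripper open.
Joint ranges: [-171.21, 171.21], [-48.23, 106.86], [-62.78, 66.21], [-105.2, 120.99], [-86.42, 89.51], [-180, 180]. Speed limits (degrees/s): [127.2, 127.2, 147.25, 180, 180, 180].

### API

Orientations are given as [roll, pitch, yaw] about the fixed x, y, z axes, in that order (R = Rz(yaw) Ry(pitch) Rx(roll)).
In Python, from plant import robot gives the robot as it stands. Calls block until the motion is done:
- robot.move_pose(position, orientation): joint-space move of the TCP to a pose.
- robot.line_to(position, vel=0.15, rotation=None, guard=None): straight line of the TCP; rotation=None keeps the orientation; vel is the mean speed in m/s. With guard (N) it stops when the force on the tool has changed by that much, and returns True; else False.
- robot.goto_joints(angles): joint-space move.
- robot.set_gripper(opening): finger opening in m; the grip force is fixed at half the most; returns when the fingers have stopped.
- robot.pause(seconds).
- robot.ik(position, orientation): joint angles nearest the present ones, or None.
- robot.observe(): the state.
- robot.grab_frame(name): name is "scene" or "top" or "wrist"; returns the picture (400x640x3 uint8, blue, green, red); there is no depth.
- robot.get_calibration(name): a dict with "vertical_fov" (degrees; the focal length in pixels is half the picture's height over the tangent of half this angle, whatever the lens; pixels are square), "cx", "cy" (the principal point, pixels), "k1" (the pictures are not rectified: a ray, as slopes to the right and down, at radius r is drawn at 1 + k1 r^2 times it, then the intrinsics apply), "rvec" (rotation vector, rad) and "tvec" (3), from world to camera coordinates, as OpenCV has them. Camera axes: x right, y down, z forward; pixel columns grow to the right and rows downward; lengths in m; the calibration is good to about 2 mm. A picture is of the moment at which its call begins: read the wrist's pose just before it. get_calibration takes no time and is no camera call; for the wrist camera it gives the pose at the moment of the call.
A pose or a line that the arm cannot do raises robot.IKError and nothing moves.
- robot.job_done(): hands the job in; it is judged then, once.
The state is a dict: "time": time; "q": joint angles; "qvel": joint speeds; "joint_torque": joint torques, N m; "tool_pos": TCP position; "tcp_rot": TCP orientation; "ft_force": force on the tool from outside, world axes, zero at the start; "torque": the same for the moment, N m; "gripper_width": finger opening in m; "gripper_force": force on a finger pad.
Only numpy, scipy, OpenCV 4.12 (cv2) and the standard library are available. Lean on these libraries where they do the work, as an engineer would, in place of code of your own. Each camera call takes 0.05 s, during which the arm holds its last target. There are 200 camera calls.

## Working session

There is one attempt and no reset: what is moved stays moved. The work goes in short steps, each a Python script; the robot and the scene stay as the last script left them, time stands still between calls to the robot, and variables do not carry over. Pictures are saved under pics/ and viewed, at most 10 in all, crops included, and the job is handed in when it is done.

```bash
ls; mkdir -p pics
cat > h.py <<'E'
import numpy as np, cv2
from plant import robot
def cam(name,c=None):
    c=c or robot.get_calibration(name)
    f=200/np.tan(np.radians(c["vertical_fov"])/2)
    R=cv2.Rodrigues(np.array(c["rvec"],float))[0]; t=np.array(c["tvec"],float)
    return c,f,R,t
def pix2w(name,u,v,z,c=None):
    c,f,R,t=cam(name,c)
    d=np.array([(u-c["cx"])/f,(v-c["cy"])/f]); s=d.copy()
    for _ in range(30): s=d/(1+c["k1"]*(s@s))
    ray=R.T@np.array([s[0],s[1],1]); o=-R.T@t
    return o+ray*(z-o[2])/ray[2]
def w2pix(name,P,c=None):
    c,f,R,t=cam(name,c)
    p=(R@np.asarray(P,float).reshape(-1,3).T).T+t
    s=p[:,:2]/p[:,2:]; s=s*(1+c["k1"]*(s**2).sum(1,keepdims=True))
    return s*f+[c["cx"],c["cy"]]
E
python3 - <<'E'
from h import *
a=robot.grab_frame("scene");b=robot.grab_frame("top")
cv2.imwrite("pics/s0.png",a);cv2.imwrite("pics/t0.png",b)
for n in("scene","top","wrist"):
    c,f,R,t=cam(n);print(n,f,c["k1"],c["cx"],c["cy"],-R.T@t,R[2])
print(robot.observe())
E
```

```text
pics
scene 363.2363243021876 -0.01450370898684798 316.07946060437877 197.75166014995824 [0.30579644 0.67919761 0.97952896] [ 0.1968971  -0.56865463 -0.79866353]
top 455.1876495304157 0.0019275869052254163 319.29421514505816 205.14907729133262 [-0.17715225  0.33901585  1.02928015] [ 0.56348903 -0.21878315 -0.79662667]
wrist 280.5564946716672 0.007650507887599233 311.1189883860112 198.29698732369027 [0.19560072 0.57086298 0.37243924] [ 0.24651051 -0.11825844 -0.96189787]
{'time': 0.1, 'q': array([5.20998520e+01, 5.99488401e+00, 5.53258437e+00, 8.96045461e+01,
       8.28657861e-04, 7.75287496e+01]), 'qvel': array([ 0.00752136, -0.02522376,  0.15629702, -0.00987316,  0.02711887,
        0.04961353]), 'joint_torque': array([ 6.06266767e-03, -5.58205175e+01,  5.04722679e+01,  1.30601873e-02,
       -2.93491712e-04,  1.22032279e-05]), 'tool_pos': array([0.25747372, 0.54171944, 0.30321351]), 'tcp_rot': array([-1.79934910e+02, -1.52444195e-02,  1.54571093e+02]), 'ft_force': array([ 0.69655154, -0.06956388,  0.67482404]), 'torque': array([-0.00193689, -0.03519552,  0.01861982]), 'gripper_force': 0.0, 'gripper_width': 0.08556023238250574}
```

View pics/s0.png

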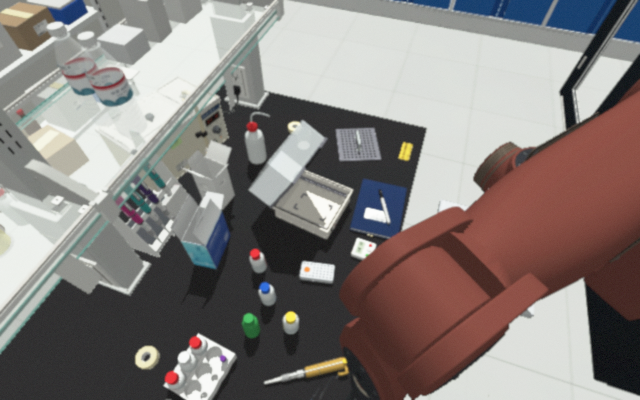

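View pics/t0.png

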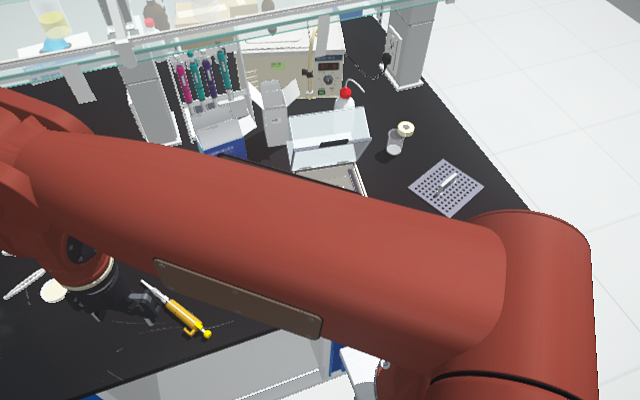

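The candidates for the yellow-capped bottle in the scene view are:
- yellow cap at (291,318), which matches the description
- green look-alike at (250,325)
- blue at (267,293)
- red at (258,260)
- the rack's red and white bottles around (195,350)
- the big red wash bottle at (254,140)

The canister is at (317,271), the timer at (363,249), the plate at (358,143) and the box at (312,205). The top view shows the plate at (447,187), with the arm hiding most of the rest.

I'll check a close crop.

Run:
```python
from h import *
a=cv2.imread("pics/s0.png")
cv2.imwrite("pics/s0c.png",cv2.resize(a[110:345,235:435],None,fx=2.5,fy=2.5,interpolation=cv2.INTER_CUBIC)) 
for n,u,v,z in [("yellow",291,316,.087),("green",250,320,.087),("blue",267,287,.087),("red",258,254,.087),("can",317,270,.02),("plate",358,143,.005),("box",312,200,.05),("timer",363,249,.018),("beaker",293,128,.06),("lidtab?",254,190,.2)]: print(n,pix2w("scene",u,v,z).round(3))
for u,v in [(250,93),(426,128)]: print(pix2w("scene",u,v,0).round(3))
```

```text
yellow [0.462 0.41  0.087]
green [0.554 0.453 0.087]
blue [0.549 0.36  0.087]
red [0.612 0.28  0.087]
can [0.453 0.241 0.02 ]
plate [ 0.483 -0.313  0.005]
box [0.544 0.03  0.05 ]
timer [0.346 0.129 0.018]
beaker [ 0.721 -0.252  0.06 ]
lidtab? [0.666 0.156 0.2  ]
[ 1.004 -0.456  0.   ]
[ 0.252 -0.491  0.   ]
```

View pics/s0c.png

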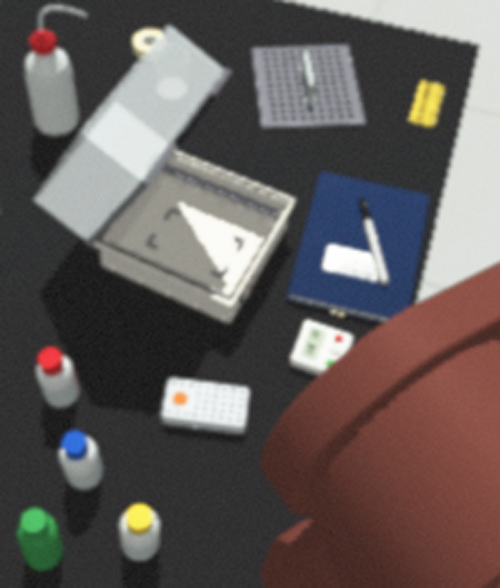

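The crop confirms the choice: the yellow-capped white bottle is at crop (140,530). The green look-alike is at (40,540), the canister with its orange window at (205,405), and the box with its four corner stops around (195,240). Next I'll get rough box, canister and plate poses, then take a wrist look between canister and box.

```bash
cat >> h.py <<'E'
from scipy.spatial.transform import Rotation as Ro
def rot(psi,t):
    """tool points down, tilted t deg towards heading psi (deg); camera on the rear side"""
    h=np.radians(psi);t=np.radians(t)
    H=np.array([np.cos(h),np.sin(h),0]);Z=np.array([0,0,1.])
    z=np.sin(t)*H-np.cos(t)*Z; x=-np.cos(t)*H-np.sin(t)*Z; y=np.cross(z,x)
    return np.stack([x,y,z],1)
def pose(g,psi,t,d=.054):
    R=rot(psi,t); return np.array(g)-d*R[:,2], Ro.from_matrix(R).as_euler("xyz",degrees=True)
def rect(name,pts,z,c=None):
    P=np.array([pix2w(name,u,v,z,c)[:2] for u,v in pts],np.float32)
    (cx,cy),s,a=cv2.minAreaRect(P); return P.mean(0).round(4),np.linalg.norm(np.roll(P,-1,0)-P,axis=1).round(3),[np.degrees(np.arctan2(*(e[::-1]))).round(1) for e in np.roll(P,-1,0)-P]
E
python3 - <<'E'
from h import *
k=lambda L:[(235+x/2.5,110+y/2.5) for x,y in L]
print("box",rect("scene",k([(97,243),(235,297),(296,200),(175,150)]),.058))
print("can",rect("scene",k([(168,378),(250,383),(246,424),(163,417)]),.02))
print("plate",rect("scene",k([(252,46),(348,45),(364,122),(262,126)]),.005))
print("handle",[pix2w("scene",*p,.039) for p in k([(306,52),(311,105)])])
for g in([.545,.03,.03],[.49,-.31,.04],[.545,.03,.08]):
  for t in(0,15,25,40,50): print(g,t,robot.ik(*pose(g,0,t)))
p,o=[.40,.15,.33],[180,0,180]
robot.move_pose(p,o)
import pickle
c=robot.get_calibration("wrist");f=robot.grab_frame("wrist");b=robot.grab_frame("top")
pickle.dump(c,open("w1.pkl","wb"));cv2.imwrite("pics/w1.png",f);cv2.imwrite("pics/t1.png",b)
print(robot.observe()["time"],robot.observe()["q"])
E
```

```text
box (array([0.5349, 0.0249], dtype=float32), array([0.188, 0.169, 0.179, 0.181], dtype=float32), [np.float32(174.6), np.float32(-99.6), np.float32(-8.9), np.float32(78.0)])
can (array([0.4513, 0.2402], dtype=float32), array([0.096, 0.052, 0.095, 0.049], dtype=float32), [np.float32(-164.3), np.float32(102.6), np.float32(14.4), np.float32(-75.9)])
plate (array([ 0.4839, -0.3112], dtype=float32), array([0.151, 0.165, 0.15 , 0.171], dtype=float32), [np.float32(-159.4), np.float32(112.0), np.float32(22.7), np.float32(-67.6)])
handle [array([ 0.49606725, -0.34086852,  0.039     ]), array([ 0.45967417, -0.23637609,  0.039     ])]
[0.545, 0.03, 0.03] 0 [-10.5847038    1.35982875 -22.37351019  66.26666106   0.
 -10.5847038 ]
[0.545, 0.03, 0.03] 15 [-12.28541276 -17.95191316 -41.45539138  51.82504365   3.15698679
 -11.87889058]
[0.545, 0.03, 0.03] 25 [-13.68205096 -31.8153462  -54.28873537  43.15250146   5.7370683
 -12.44202177]
[0.545, 0.03, 0.03] 40 None
[0.545, 0.03, 0.03] 50 None
[0.49, -0.31, 0.04] 0 [-45.23517075   6.62792375 -15.77666904  67.59540722   0.
 -45.23517075]
[0.49, -0.31, 0.
[... 163 characters left out ...]
  20.39924163
 -52.89228175]
[0.49, -0.31, 0.04] 40 [-62.55929379 -24.99236618 -52.55405751  41.29768777  34.78275735
 -55.86916997]
[0.49, -0.31, 0.04] 50 [-67.06362846 -28.95292216 -59.71595266  34.32508551  44.86830266
 -56.64198744]
[0.545, 0.03, 0.08] 0 [-10.5847038   -1.12677747 -19.45728712  71.66949035   0.
 -10.5847038 ]
[0.545, 0.03, 0.08] 15 [-12.28541276 -20.781739   -38.29750209  57.81275878   3.15698679
 -11.87889058]
[0.545, 0.03, 0.08] 25 [-13.68205096 -34.99717648 -51.00523186  49.61783523   5.7370683
 -12.44202177]
[0.545, 0.03, 0.08] 40 None
[0.545, 0.03, 0.08] 50 None
1.7417 [ 2.98143098e+00 -2.39518451e+01 -1.87721589e+01  9.51854255e+01
  5.16272972e-03  2.92653495e+00]
```

View pics/w1.png

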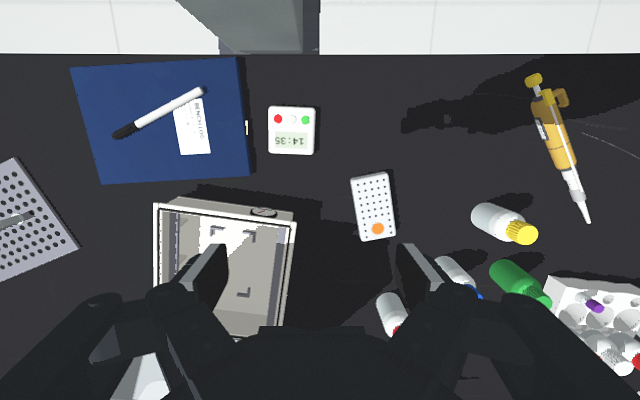

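The wrist view looks back towards the robot, with up in the picture being robot-ward and right being +y. Box front rim corners are at about (155,204) and (297,222), canister top at (351,181)–(397,240), yellow cap at (524,233), timer at (291,130). I'll zoom with the first model overlay.

```bash
cat > ov.py <<'E'
from h import *
import pickle
def boxpts(cx,cy,yaw,L,W,z):
    a=np.radians(yaw);R=np.array([[np.cos(a),-np.sin(a)],[np.sin(a),np.cos(a)]])
    P=np.array([[-L,-W],[-L,W],[L,W],[L,-W]])/2@R.T+[cx,cy]
    return np.c_[P,np.full(4,z)]
def draw(im,c,name,polys,s,x0,y0):
    for P,col in polys:
        q=((w2pix(name,P,c)-[x0,y0]+.5)*s).astype(int); cv2.polylines(im,[q.reshape(-1,1,2)],True,col,1)
E
python3 - <<'E'
from ov import *
c=pickle.load(open("w1.pkl","rb"))
print("front rim", [pix2w("wrist",*p,.058,c) for p in [(155,204),(297,222)]])
r=rect("wrist",[(351,181),(386,173),(397,235),(362,243)],.02,c);print(r)
A,B=[pix2w("wrist",*p,.058,c)[:2] for p in [(155,204),(297,222)]]
d=(B-A)/np.linalg.norm(B-A);yaw=np.degrees(np.arctan2(-d[0],d[1]));ctr=(A+B)/2+.099*np.array([d[1],-d[0]])
print(yaw,ctr,np.linalg.norm(B-A))
im=cv2.imread("pics/w1.png");x0,y0,s=140,160,2.8
v=cv2.resize(im[160:345,140:420],None,fx=s,fy=s,interpolation=cv2.INTER_CUBIC)
draw(v,c,"wrist",[(boxpts(*ctr,yaw,.198,.185,.058),(0,0,255)),(boxpts(*ctr,yaw,.104,.06,.014),(0,255,0)),(boxpts(*r[0],11,.096,.052,.02),(255,0,255))],s,x0,y0)
cv2.imwrite("pics/w1c.png",v)
E
```

```text
front rim [array([ 0.43613331, -0.04831116,  0.058     ]), array([0.46039469, 0.13155494, 0.058     ])]
(array([0.455 , 0.2393], dtype=float32), array([0.049, 0.094, 0.052, 0.095], dtype=float32), [np.float32(103.3), np.float32(14.0), np.float32(-75.8), np.float32(-168.0)])
-7.68202057660615 [0.54637549 0.02838804] 0.18149498247398235
```

View pics/w1c.png

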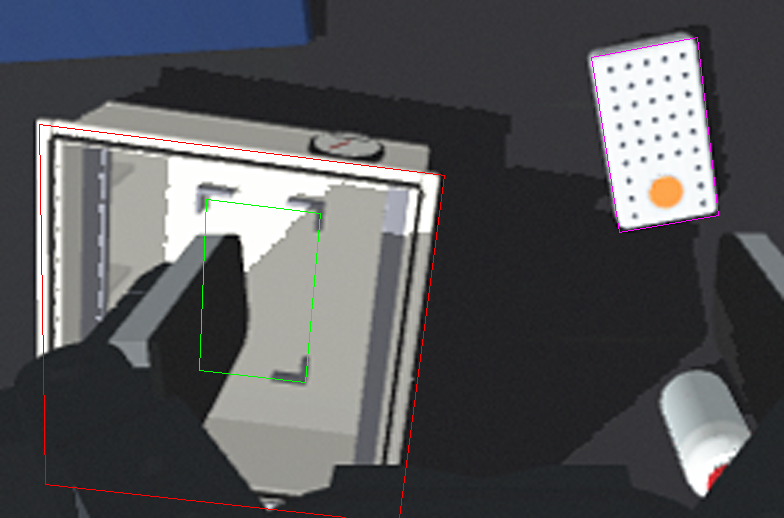

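The overlays fit the canister within 1 px. The box outline is off by about 2 mm and 1°, so I'll refit it using the rim and the L stops, and solve the lid angle from the black tab in the top view at (335,142).

Run:
```python
from ov import *
from scipy.optimize import least_squares,minimize_scalar
c=pickle.load(open("w1.pkl","rb"))
k=lambda x,y:np.array([140+x/2.8-.5,160+y/2.8-.5])
obs=[((38,120),(-.099,-.0925,.058)),((443,172),(-.099,.0925,.058)),((207,194),(-.052,-.03,.014)),((317,206),(-.052,.03,.014)),((303,375),(.052,.03,.014)),((402,440),(.0,.0925,.058))]
def W(p,q):
    a=np.radians(p[2]);return [p[0]+np.cos(a)*q[0]-np.sin(a)*q[1],p[1]+np.sin(a)*q[0]+np.cos(a)*q[1],q[2]]
def res(p):
    r=[]
    for i,(o,m) in enumerate(obs):
        d=w2pix("wrist",W(p,m),c)[0]-k(*o)
        r+= [d[0]] if i==5 else list(d)
    return r
s=least_squares(res,[.545,.027,-8.5],x_scale=[.01,.01,1]);print(s.x,np.round(s.fun,1))
p=s.x
tab=lambda th:W(p,(.0945-.206*np.cos(th)+.007*np.sin(th),0,.06+.206*np.sin(th)+.007*np.cos(th)))
for th in np.arange(.9,1.15,.05): print(round(th,2),np.round(tab(th),3),w2pix("top",tab(th))[0].round(1))
print("yel wrist",pix2w("wrist",528,235,.087,c),"scene",pix2w("scene",235+139/2.5,110+514/2.5,.087))
b=cv2.imread("pics/t1.png");cv2.imwrite("pics/t1c.png",cv2.resize(b[80:230,260:460],None,fx=3,fy=3,interpolation=cv2.INTER_CUBIC))
np.save("box.npy",p)
```

```text
[ 0.54339138  0.02564461 -8.53757887] [-0.8 -1.7 -0.5  0.2 -1.6 -0.1 -0.2  1.2 -1.4  1.2  4.4]
0.9 [0.516 0.03  0.226] [335.5 156.5]
0.95 [0.524 0.029 0.232] [334.8 152.3]
1.0 [0.533 0.027 0.237] [334.1 148.2]
1.05 [0.541 0.026 0.242] [333.3 144.1]
1.1 [0.551 0.025 0.247] [332.5 140. ]
yel wrist [0.46562341 0.40919125 0.087     ] scene [0.46374594 0.40923384 0.087     ]
```

View pics/t1c.png

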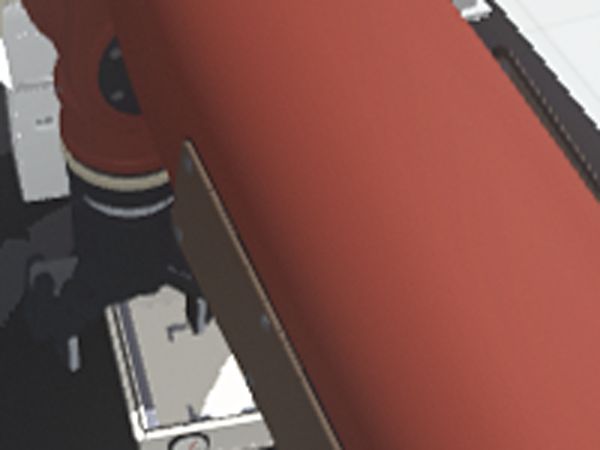

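The lid is at about 1.05 rad (tab at pixel row ~142). Box centre is (0.543, 0.026) with yaw −8.5°. The yellow bottle is at (0.464, 0.409), and both cameras agree. Next is the canister: grip it with the tool tilted 25° forward, so the gripper stays clear of the leaning lid.

```bash
cat >> h.py <<'E'
BX=np.array([.5434,.0256]);BY=-8.5
def bw(x,y,z):
    a=np.radians(BY);return np.array([BX[0]+np.cos(a)*x-np.sin(a)*y,BX[1]+np.sin(a)*x+np.cos(a)*y,z])
def st(m=""):
    s=robot.observe();print(m,round(s["time"],2),s["tool_pos"].round(4),"w",round(float(s["gripper_width"]),4),"F",s["ft_force"].round(1),flush=True)
def go(g,psi,t,vel=.25,guard=None):
    p,o=pose(g,psi,t); return robot.line_to(list(p),vel=vel,rotation=list(o),guard=guard)
def mv(g,psi,t):
    p,o=pose(g,psi,t); robot.move_pose(list(p),list(o))
E
python3 - <<'E'
from h import *
for t in(25,28):
    ax=rot(BY,t)[:,2]
    for g in (bw(0,0,.035),bw(0,0,.035)-.16*ax,bw(-.012,0,.075),bw(-.012,0,.1)-.1*ax,bw(-.02,.046,.1),bw(-.02,.046,.12)-.1*ax):
        q=robot.ik(*pose(g,BY,t));print(t,None if q is None else np.round(q))
T=25;C=[.455,.2395]
mv([*C,.12],12,T);go([*C,.026],12,T,.2,guard=15);st("at")
robot.set_gripper(.03);st("grip")
go([*C,.2],12,T,.3);st("up")
E
```

```text
25 [-12. -32. -54.  43.   1.  -3.]
25 None
25 [-12. -38. -53.  49.   1.  -3.]
25 None
25 [ -5. -37. -50.  52.  -1.   3.]
25 [ -5. -47. -45.  67.  -2.   3.]
28 [-12. -37. -58.  41.   2.  -3.]
28 None
28 [-12. -43. -57.  47.   2.  -3.]
28 None
28 [ -5. -42. -54.  50.  -2.   3.]
28 None
at 3.13 [0.4338 0.2347 0.0768] w 0.0855 F [0.1 0.7 0.4]
grip 3.56 [0.4338 0.2351 0.0771] w 0.05 F [-3.7 -1.3  7.2]
up 4.29 [0.4322 0.2347 0.2476] w 0.0499 F [-0.8  0.7 -2.5]
```

Run:
```python
from h import *
for y in (0,.046,-.2):
  print("y",y)
  for z in(.05,.09,.115,.14,.18,.22):
    r=[]
    for x in(-.20,-.16,-.13,-.10,-.07,-.04,-.012):
        m=None
        for t in range(0,32,2):
            if robot.ik(*pose(bw(x,y,z),BY,t)) is not None:m=t
        r.append(m)
    print(z,r)
```

```text
y 0
0.05 [2, 8, 12, 16, 22, 26, 30]
0.09 [2, 8, 12, 16, 20, 26, 30]
0.115 [2, 8, 12, 16, 20, 26, 30]
0.14 [2, 8, 12, 16, 20, 24, 30]
0.18 [4, 8, 12, 16, 20, 26, 30]
0.22 [4, 10, 14, 18, 22, 26, 30]
y 0.046
0.05 [6, 10, 14, 20, 24, 28, 30]
0.09 [4, 10, 14, 18, 24, 28, 30]
0.115 [4, 10, 14, 18, 22, 28, 30]
0.14 [4, 10, 14, 18, 22, 28, 30]
0.18 [6, 10, 14, 20, 24, 28, 30]
0.22 [6, 12, 16, 20, 24, 28, 30]
y -0.2
0.05 [2, 8, 12, 18, 22, 28, 30]
0.09 [2, 8, 12, 16, 22, 26, 30]
0.115 [2, 8, 12, 16, 22, 26, 30]
0.14 [2, 8, 12, 16, 22, 26, 30]
0.18 [2, 8, 12, 18, 22, 26, 30]
0.22 [4, 10, 14, 18, 22, 26, 30]
```

Run:
```python
from h import *
go(bw(-.12,.0,.15),BY,10,.25);st()
go(bw(-.06,0,.115),BY,20,.25)
go(bw(-.008,0,.075),BY,24,.2)
go(bw(0,0,.05),BY,25,.12);st("above")
print(go(bw(0,0,.0335),BY,25,.06,guard=8));st("down")
c=robot.get_calibration("wrist");f=robot.grab_frame("wrist")
cv2.imwrite("pics/w2.png",f)
```

```text
5.22 [0.4152 0.0454 0.2027] w 0.0499 F [-0.1  0.7  0. ]
above 6.46 [0.5206 0.0291 0.0998] w 0.0501 F [ 1.  -0.  -0.8]
True
down 6.78 [0.5218 0.0288 0.0838] w 0.0501 F [ 1.9 -0.2  1.9]
```

View pics/w2.png

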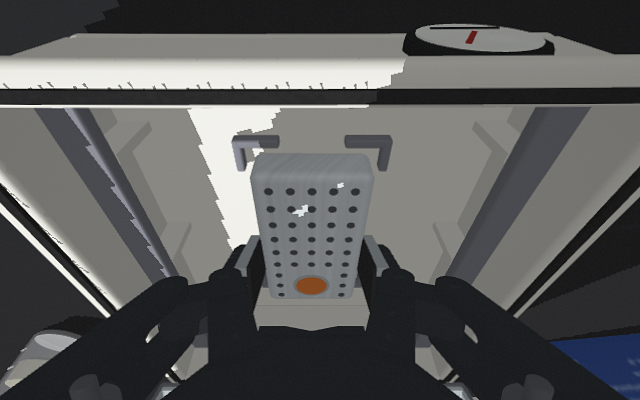

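The canister sits centred between the L stops: the stops span columns 246–380 and the canister 251–372. It is resting on the floor, so I'll release, back out and look at the plate.

Run:
```python
from h import *
import pickle
robot.set_gripper(.064);st("open")
go(bw(0,0,.06),BY,25,.2)
go(bw(-.06,0,.115),BY,20,.3)
go(bw(-.12,0,.16),BY,10,.3)
f=robot.grab_frame("scene");cv2.imwrite("pics/s2.png",f)
psi=-68
P=np.array([.484,-.311]);h=np.array([np.cos(np.radians(psi)),np.sin(np.radians(psi))])
for t in(20,25,28):print(t,[robot.ik(*pose([*(P-.012*h),z],psi,t)) is not None for z in(.036,.1,.2)])
mv([*(P-.05*h),.28],psi,0);robot.set_gripper(.085)
c=robot.get_calibration("wrist");f=robot.grab_frame("wrist");pickle.dump(c,open("w3.pkl","wb"));cv2.imwrite("pics/w3.png",f);st()
```

```text
open 7.12 [0.521  0.029  0.0831] w 0.0644 F [-0.6  0.3 -0.3]
20 [True, True, True]
25 [True, True, True]
28 [True, True, True]
 9.91 [ 0.4654 -0.2642  0.3341] w 0.0851 F [ 1.  -0.2 -0. ]
```

View pics/w3.png

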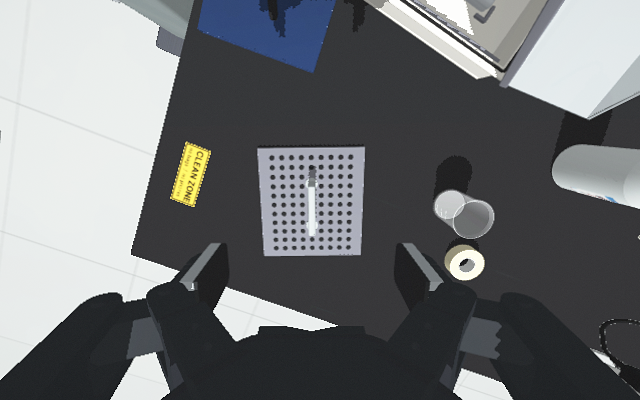

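The plate's corners are at about (258,148), (365,146), (361,255), (264,255). The strap runs from (312,168) to (312,236), and the beaker is clear at (465,212).

Run:
```python
from h import *
import pickle
c=pickle.load(open("w3.pkl","rb"))
print(rect("wrist",[(258,148),(365,146),(361,255),(264,255)],.005,c))
a,b=[pix2w("wrist",312,v,.039,c) for v in(168,236)];print(a,b,(a+b)/2,np.linalg.norm(a-b),np.degrees(np.arctan2(*(b-a)[1::-1])))
```

```text
(array([ 0.4874, -0.3131], dtype=float32), array([0.15 , 0.169, 0.152, 0.166], dtype=float32), [np.float32(23.1), np.float32(-67.0), np.float32(-157.9), np.float32(112.4)])
[ 0.46474509 -0.2578484   0.039     ] [ 0.50101604 -0.34702612  0.039     ] [ 0.48288056 -0.30243726  0.039     ] 0.09627172907461576 -67.86711901630679
```

Run:
```python
from h import *
s=robot.observe();c=robot.get_calibration("wrist");_,_,Rc,tc=cam("wrist",c)
Rt=Ro.from_euler("xyz",s["tcp_rot"],degrees=True).as_matrix()
A=Rc@Rt; b=Rc@s["tool_pos"]+tc      # tool->cam
R2=rot(BY,25);p2=np.array([.5218,.0288,.0838])
Rn=A@R2.T; tn=b-Rn@p2
c2=dict(c);c2["rvec"]=cv2.Rodrigues(Rn)[0].ravel();c2["tvec"]=tn
for n,m in [("Lr",bw(-.052,.03,.014)),("Ll",bw(-.052,-.03,.014)),("rim",bw(-.088,0,.058))]: print(n,w2pix("wrist",m,c2)[0])
for u,v,z in[(246,147,.014),(380,147,.014),(313,105,.058)]:
    d=pix2w("wrist",u,v,z,c2)[:2]-BX;a=np.radians(-BY);print((np.array([[np.cos(a),-np.sin(a)],[np.sin(a),np.cos(a)]])@d).round(4))
psi=-67.4;h=np.array([np.cos(np.radians(psi)),np.sin(np.radians(psi))]);G=np.array([.4876,-.3134])-.012*h
mv([*G,.1],psi,27);go([*G,.036],psi,27,.2,guard=15);st("at")
robot.set_gripper(.0);st("grip")
go([*G,.2],psi,27,.3);st("up")
```

```text
Lr [381.64693481 147.0112801 ]
Ll [239.28122559 146.96003195]
rim [310.14510634 106.68215094]
[-0.052  -0.0272]
[-0.052   0.0293]
[-0.0884  0.0006]
at 11.21 [ 0.4742 -0.2805  0.0856] w 0.0851 F [ 0.5 -0.2  1.4]
grip 11.88 [ 0.4737 -0.2798  0.0845] w 0.0089 F [-2.4  2.3  4.3]
up 12.58 [ 0.4731 -0.2793  0.2465] w 0.0087 F [-0.6  0.5 -3. ]
```

The box model checks out within 1 mm in the close view, and the handle is held (8.7 mm wide). Next I'll carry the plate in.

Run:
```python
from h import *
Y=.0008
for w in [(-.17,-.22,.2,6)]: mv(bw(*w[:3]),BY,w[3])
st("W0")
go(bw(-.17,Y,.17),BY,6,.25);st("W1")
go(bw(-.10,Y,.145),BY,16,.2);go(bw(-.05,Y,.12),BY,22,.2);go(bw(-.02,Y,.105),BY,26,.12)
go(bw(-.012,Y,.098),BY,27,.1);st("W5")
print(go(bw(-.012,Y,.0755),BY,27,.05,guard=8));st("down")
f=robot.grab_frame("wrist");cv2.imwrite("pics/w4.png",f)
```

```text
W0 13.65 [ 0.3372 -0.1661  0.2527] w 0.0084 F [ 0.5 -0.3 -1.2]Traceback (most recent call last):
  File "<stdin>", line 5, in <module>
  File "h.py", line 37, in go
    p,o=pose(g,psi,t); return robot.line_to(list(p),vel=vel,rotation=list(o),guard=guard)
                              ~~~~~~~~~~~~~^^^^^^^^^^^^^^^^^^^^^^^^^^^^^^^^^^^^^^^^^^^^^^
plant.IKError: the arm cannot follow that straight line within its joint ranges
```

Run:
```python
from h import *
Y=.0008
go(bw(-.145,Y,.17),BY,5,.25);st("W1")
go(bw(-.10,Y,.145),BY,14,.2);go(bw(-.05,Y,.12),BY,22,.2);go(bw(-.02,Y,.105),BY,26,.12)
go(bw(-.012,Y,.098),BY,27,.1);st("W5")
print(go(bw(-.012,Y,.0755),BY,27,.05,guard=8));st("down")
f=robot.grab_frame("wrist");cv2.imwrite("pics/w4.png",f)
```

```text
W1 14.7 [0.3954 0.048  0.2238] w 0.0088 F [-0.1 -0.5 -1.4]
W5 16.13 [0.5069 0.0318 0.1464] w 0.0083 F [ 0.6 -0.5 -1.1]
True
down 16.58 [0.5075 0.0318 0.1245] w 0.0087 F [ 2.5 -0.4  1.8]
```

It is seated: the TCP stopped exactly 40 mm above its height when gripping on the bench, which is the ledge height. Release, retreat, then pick up the yellow bottle.

Run:
```python
from h import *
Y=.0008
robot.set_gripper(.045);st("open")
go(bw(-.035,Y,.11),BY,24,.2);go(bw(-.08,Y,.14),BY,17,.3);go(bw(-.14,Y,.19),BY,5,.3)
f=robot.grab_frame("wrist");cv2.imwrite("pics/w5.png",f)
B=[.4638,.4092];psi=41
mv([*B,.19],psi,25);robot.set_gripper(.085);st("pre")
f=robot.grab_frame("wrist");cv2.imwrite("pics/w6.png",f)
print(w2pix("wrist",[*B,.087])[0])
```

```text
open 17.07 [0.5067 0.0319 0.1238] w 0.045 F [-0.1 -0.3  0.6]
pre 20.04 [0.4467 0.3941 0.239 ] w 0.085 F [ 0.6 -0.3 -0.2]
[312.43303775 153.72105239]
```

Run:
```python
from h import *
a=cv2.imread("pics/w5.png")[100:400,120:520];b=cv2.imread("pics/w6.png")[60:360,120:520]
a=cv2.resize(a,None,fx=1.0,fy=1.0)
m=np.hstack([a,b]);cv2.imwrite("pics/m.png",m)
```

```text
(no output)
```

View pics/m.png

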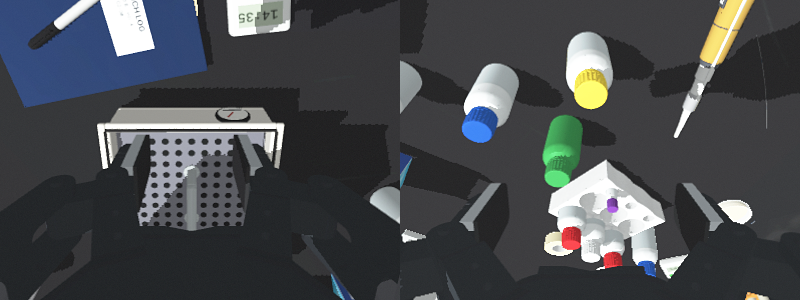

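The left panel shows the plate flat in the box with its handle up. In the right panel the yellow cap's top is at frame pixel (313,150) against a predicted (312,154), so the position holds. Next I'll grasp it and place it beside the handle.

Run:
```python
from h import *
B=[.4638,.4092];psi=41;T=25
print(go([*B,.055],psi,T,.2,guard=8));st("at")
robot.set_gripper(.02);st("grip")
go([*B,.19],psi,T,.3);st("up")
X,Y=-.025,.048
mv(bw(-.13,Y+.05,.23),BY,10);st("W0")
go(bw(-.12,Y,.17),BY,12,.2);go(bw(-.07,Y,.145),BY,20,.2)
go(bw(X,Y,.115),BY,T,.15);st("above")
print(go(bw(X,Y,.098),BY,T,.04,guard=4));st("down")
f=robot.grab_frame("wrist");cv2.imwrite("pics/w7.png",f)
```

```text
False
at 20.92 [0.4472 0.3946 0.1053] w 0.0851 F [ 0.5 -0.3  0.7]
grip 21.42 [0.4474 0.3945 0.1052] w 0.0373 F [-0.7 -2.   5. ]
up 22.02 [0.4464 0.3942 0.239 ] w 0.0373 F [-0.9 -0.4 -1.3]
W0 23.07 [0.42   0.1437 0.2824] w 0.0374 F [ 0.1 -0.9 -0. ]
above 24.51 [0.503  0.0804 0.1649] w 0.0372 F [-0.9  0.8 -0.2]
True
down 24.91 [0.5037 0.0798 0.15  ] w 0.0374 F [ 0.8 -2.2  3.4]
```

Run:
```python
from h import *
X,Y=-.025,.048
robot.set_gripper(.046);st("open")
go(bw(-.07,Y,.15),BY,20,.15);go(bw(-.13,Y,.22),BY,8,.3);st("out")
for n in("wrist","scene"):
    c=robot.get_calibration(n);f=robot.grab_frame(n);cv2.imwrite("pics/p_%s.png"%n,f)
    h=cv2.cvtColor(f,cv2.COLOR_BGR2HSV);m=cv2.inRange(h,(22,120,110),(34,255,255))
    k,_,s,ce=cv2.connectedComponentsWithStats(m)
    pr=w2pix(n,[bw(X,Y,z) for z in(.115,.132)],c)
    print(n,pr.round(1).tolist(),[(s[i].tolist(),ce[i].round(1).tolist()) for i in range(1,k) if s[i][4]>8])
```

```text
open 25.21 [0.5029 0.0802 0.149 ] w 0.0461 F [-0.3  0.4  0.2]
out 26.23 [0.4151 0.0933 0.273 ] w 0.046 F [ 0.8  0.4 -0.8]
wrist [[311.7, 285.6], [311.7, 298.3]] [([300, 276, 28, 35, 803], [312.8, 292.8])]
scene [[312.4, 200.5], [312.4, 197.0]] [([399, 142, 14, 19, 191], [405.1, 151.0]), ([308, 195, 8, 10, 66], [311.6, 199.4]), ([353, 356, 6, 7, 31], [355.7, 359.2]), ([341, 358, 9, 7, 37], [345.5, 360.6])]
```

The bottle stands where planned in both cameras: wrist blob at (313,293), scene blob at (312,199). Next is closing the lid. The plan is to drag it by the tab corner with closed fingertips to about 0.25 rad. Below that the gripper body would touch the front wall, so I finish by pressing on the lid's top near the front.

```bash
cat > lid.py <<'E'
from h import *
def lp(r,h,th): return np.array([.0945-r*np.cos(th)+h*np.sin(th), .06+r*np.sin(th)+h*np.cos(th)])
T=10
def tip(xz,t=T): return pose(bw(xz[0],0,xz[1]),BY,t,.073)
def L(th,h=.004,dr=0):
    r=.194+.0217*np.cos(th)-.0038*np.sin(th)+dr
    return lp(r,h,th)+[.0108,.0019]
def gt(xz,vel,t=T,guard=None):
    p,o=tip(xz,t); return robot.line_to(list(p),vel=vel,rotation=list(o),guard=guard)
E
python3 - <<'E'
from lid import *
s=L(1.05,.019,.003)
W=[(-.11,.35),(s[0],.33),s]+[L(t) for t in np.arange(1.05,.24,-.1)]
print([robot.ik(*tip(w)) is not None for w in W]); print(np.round(W,3).tolist())
print([robot.ik(*tip(lp(.165,.092,t),0)) is not None for t in(.5,.3,0)])
robot.set_gripper(0);p,o=tip(W[0]);robot.move_pose(list(p),list(o));st("hi")
gt(W[1],.25);gt(W[2],.15,guard=8);st("behind tab")
E
```

```text
[True, True, True, True, True, True, True, True, True, True, True, True]
[[-0.11, 0.35], [0.02, 0.33], [0.02, 0.249], [0.009, 0.239], [-0.01, 0.23], [-0.027, 0.219], [-0.044, 0.206], [-0.059, 0.192], [-0.072, 0.175], [-0.084, 0.158], [-0.093, 0.139], [-0.101, 0.119]]
[True, True, True]
hi 27.51 [0.4222 0.0436 0.4217] w 0.0001 F [-0.1  0.2 -0.6]
behind tab 28.88 [0.5506 0.0246 0.3221] w 0.0001 F [ 0.5 -0.   1.1]
```

Run:
```python
from lid import *
for th in np.arange(1.0,.24,-.125):
    g=gt(L(th),.1,guard=25);st("%.2f %s"%(th,g))
    if g: break
```

```text
1.00 False 29.27 [0.5304 0.0275 0.3075] w 0.0002 F [-1.2 -0.8 -0.5]
0.88 False 29.68 [0.5084 0.0308 0.2942] w -0.0001 F [-0.2  0.3 -0.4]
0.75 False 30.09 [0.4881 0.0338 0.2784] w -0.0001 F [0.2 0.4 0.5]
0.62 False 30.5 [0.4698 0.0366 0.26  ] w 0.0004 F [-0.1  0.3  0.7]
0.50 False 30.92 [0.4539 0.039  0.239 ] w 0.0001 F [-0.2  0.5  0.3]
0.38 False 31.33 [0.4409 0.0409 0.2159] w -0.0 F [ 0.6  0.1 -0.1]
0.25 False 31.75 [0.431  0.0424 0.191 ] w -0.0001 F [-0.9  0.6  0.8]
```

The forces are suspiciously small, so I'll look at whether the lid came along.

Run:
```python
from lid import *
import pickle
a=robot.grab_frame("scene");b=robot.grab_frame("top");w=robot.grab_frame("wrist")
cv2.imwrite("pics/q_s.png",a);cv2.imwrite("pics/q_t.png",b);cv2.imwrite("pics/q_w.png",w)
A=cv2.resize(a[90:260,220:420],(400,340),interpolation=cv2.INTER_CUBIC);B=cv2.resize(b[80:250,220:420],(400,340),interpolation=cv2.INTER_CUBIC)
W=cv2.resize(w,(400,250))
m=np.zeros((590,800,3),np.uint8);m[:340,:400]=A;m[:340,400:]=B;m[340:,:400]=W;m[340:,400:]=cv2.resize(cv2.imread("pics/p_scene.png")[90:260,220:420],(400,250))
cv2.imwrite("pics/m2.png",m)
```

```text
(no output)
```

View pics/m2.png

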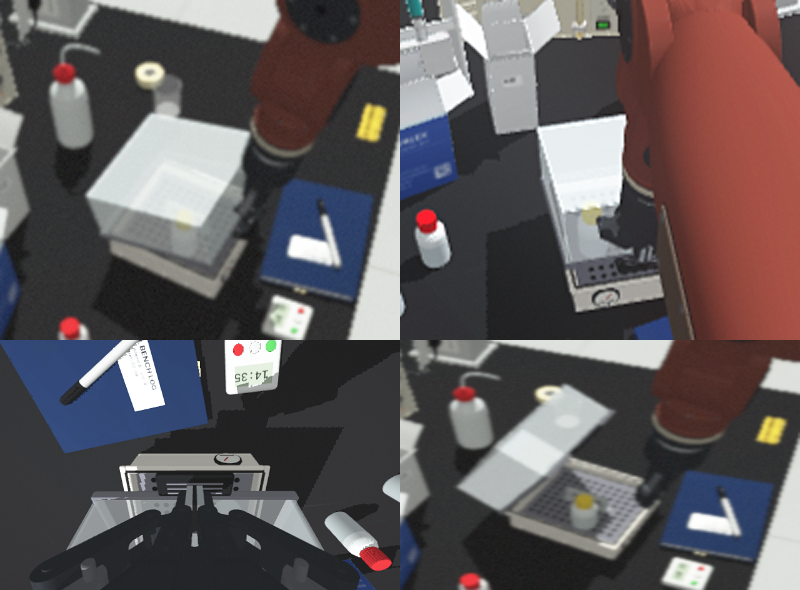

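The lid followed and is at about 0.25 rad, the bottle is standing inside it at (183,232), and the plate is flat. Now I'll finish by pressing on the lid top near its front edge.

Run:
```python
from lid import *
a=L(.25)
gt(a+[-.012,.05],.2);gt(a+[-.005,.15],.3);st("off")
r=.172;H=.092
p=lp(r,H,.45);gt(p,.25,0);st("over")
for th in (.3,.2,.1,.03):
    g=gt(lp(r,H,th),.1,0,guard=30);st("%.2f %s"%(th,g))
    if g:break
g=gt(lp(r,H,-.05),.03,0,guard=20);st("press %s"%g)
robot.pause(.3);st("hold")
```

```text
off 32.79 [0.4262 0.0431 0.3405] w -0.0 F [-0.2  0.3 -0.2]
over 33.48 [0.5224 0.0289 0.2897] w -0.0001 F [-0.5 -0.4  1.1]
0.30 False 33.92 [0.501  0.032  0.2727] w -0.0002 F [0.6 0.9 0.3]
0.20 False 34.27 [0.4885 0.0338 0.2578] w -0.0005 F [-0.3  0.3  0.7]
0.10 False 34.61 [0.477  0.0355 0.2421] w 0.0002 F [-0.3 -0.6 -0.3]
0.03 False 34.89 [0.4697 0.0366 0.2303] w 0.0002 F [ 0.2  1.2 -0.1]
press True 35.26 [0.4669 0.037  0.2246] w -0.0002 F [-1.7  0.4  8.7]
hold 35.56 [0.4669 0.037  0.2246] w -0.0001 F [-1.3  0.8  7. ]
```

Run:
```python
from lid import *
g=gt(lp(.172,.092,0)+[0,-.005],.03,0,guard=25);st("press2 %s"%g)
gt(lp(.172,.092,0)+[0,.03],.2,0)
g=gt(lp(.172,.092,0)+[0,-.003],.03,0,guard=3);st("probe %s"%g)
gt(lp(.172,.092,0)+[-.02,.16],.3,0);st("off")
robot.goto_joints([52.1,5.96,5.58,89.6,0,77.5]);st()
f=robot.grab_frame("scene");cv2.imwrite("pics/end.png",f)
h=cv2.cvtColor(f,cv2.COLOR_BGR2HSV);m=cv2.inRange(h,(20,60,90),(36,255,255))
k,_,s,ce=cv2.connectedComponentsWithStats(m);print([(s[i].tolist(),ce[i].round(1).tolist()) for i in range(1,k) if s[i][4]>8])
# lid-front rim line visible and bystander caps
for n,lo,hi in(("red",(0,150,120),(6,255,255)),("blue",(105,150,120),(125,255,255))):
    for src in("pics/s0.png","pics/end.png"):
        q=cv2.cvtColor(cv2.imread(src),cv2.COLOR_BGR2HSV);mm=cv2.inRange(q,lo,hi)
        kk,_,ss,cc=cv2.connectedComponentsWithStats(mm[240:310,240:290]);print(n,src,[(cc[i]+[240,240]).round(1).tolist() for i in range(1,kk) if ss[i][4]>15])
```

```text
press2 True 35.77 [0.467  0.037  0.2246] w -0.0001 F [-4.5  0.4 10.4]
probe True 37.01 [0.4666 0.0371 0.2246] w 0.0 F [-0.8  0.5  5.9]
off 37.7 [0.4471 0.04   0.3847] w -0.0002 F [ 0.1  0.1 -0.8]
 39.66 [0.2584 0.5415 0.3041] w 0.0 F [ 0.5 -0.3 -0.3]
[([24, 15, 11, 5, 16], [29.8, 17.1]), ([14, 16, 9, 2, 10], [18.0, 16.5]), ([398, 141, 15, 20, 225], [405.2, 151.0]), ([304, 357, 45, 20, 514], [328.0, 367.0])]
red pics/s0.png []
red pics/end.png []
blue pics/s0.png [[264.2, 286.9]]
blue pics/end.png [[264.3, 286.9]]
```

Run:
```python
from h import *
f=cv2.imread("pics/end.png").astype(int)[180:225,290:335]
y=(f[...,1]+f[...,2])/2-f[...,0]
v,u=np.where(y>25);print(len(u),u.mean()+290 if len(u) else 0,v.mean()+180 if len(u) else 0,y.max(),y.min())
```

```text
0 0 0 20.5 -5.0
```

Run:
```python
from h import *
f=cv2.imread("pics/end.png").astype(int)[180:225,290:335]
y=(f[...,1]+f[...,2])/2-f[...,0]
m=(y>12).astype(np.uint8)
k,_,s,ce=cv2.connectedComponentsWithStats(m);print([(s[i].tolist(),(ce[i]+[290,180]).round(1).tolist()) for i in range(1,k) if s[i][4]>5])
```

```text
[([18, 15, 8, 10, 66], [311.5, 199.5])]
```

The cap shows through the clear lid at (311.5,199.5), with the same 8×10 px shape as before closing. So the bottle is upright and hasn't moved, and the lid is shut.

```bash
python3 -c "
from plant import robot
print(robot.job_done())"
```

```text
the job is handed in; nothing more can be done
None
```

The dry box is packed and handed in, in the order asked: canister in the floor pocket, plate on the ledges with its handle up, yellow-capped bottle upright beside the handle, lid fully shut; I steered clear of the bystanders, though of these only the blue-capped bottle's position was rechecked at the end (unmoved).

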